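# Roll down the arched board on a floating press jig

## Robot

A 7-joint arm with a two-finger parallel gripper is mounted at the origin on the work surface. World frame = base frame: x ahead of the robot, y to its left, z up, the work surface at z = 0. Lengths are in m, angles in rad, forces in N, time in s.
With the tool pointing down it reaches from about 0.425 to 0.925 m from the base axis. Payload 6.8 kg.
Tool frame: the origin (TCP) lies at the very end of the fingers, on their centre line; the grasp point (between the pads) lies bot.grip_depth behind it (bot.grip_depth is the distance from the TCP to the grasp point, in m); z points along the fingers, y is the line along which they close (so a half turn about z gives the same grasp; the last joint's range is limited). The gripper opens to 85 mm and grips with 20 to 120 N. Pads are 22 mm wide; open, the fingers measure 114 mm over their backs; the gripper's body (76 mm by 85 mm) begins 54 mm behind the grasp point. The pads swing forward as they close: fully open they stand 13 mm farther back than shut.
Start: joints at [1.101, 0.477, 0.022, 1.555, -0.011, 1.109, -0.083], TCP at [0.239, -0.631, 0.231] pointing down, gripper open.
Joint ranges: [-2.96, 2.96], [-0.34, 2.1], [-1.41, 1.46], [0.24, 2.44], [-1.37, 4.51], [0.17, 1.92], [-2.96, 2.96]. Speed limits (rad/s): [2.39, 2.39, 3.14, 3.14, 3.14, 3.14, 3.14].

## Interface

Orientations are given as a unit quaternion [w, x, y, z].
In Python, from station import bot gives the robot as it stands.
- The arm moves only by the tool send_rows, never from a script. Its arguments are lists of equal length, an entry for each row: "slide": the shift along the tool's x, y, z in mm, a list of three; "roll": the turn about the tool's z in degrees; "claw": the opening, from 0 (shut) to 1 (fully open). A call has exactly 8 rows; each row is the pose to reach, as a shift and turn from the pose commanded when the call began, along the tool's axes at that moment; what a row does not reach only later rows make up. A row lasts 1/12 s, in which the tool goes at most 41.7 mm and 7.16 degrees, less where a joint would pass 70% of its speed; a pose out of reach is approached as far as the arm can. A call with a gripper value outside its range is refused whole. The fingers move at their own pace and stop on an object; "force" is the grip in N (left out, the last holds). Time passes only in rows, so rows that repeat a pose let the fingers close, or fill a call up. It gives the time, the measured TCP pose, the force, the opening and the grip force at its end, in the units of the state.
- bot.get_obs(): the state, without advancing time (a new reading comes with each control period).
- bot.read_camera(name): name is "scene" or "side" or "wrist"; returns the picture (420x560x3 uint8, red, green, blue); there is no depth.
- bot.camera_model(name): a dict with "camera_matrix" (3x3 intrinsics, pixels), "camera_from_world" (4x4, takes a point from world to camera coordinates). Camera axes: x right, y down, z forward; pixel columns grow to the right and rows downward; lengths in m; the calibration is good to about 2 mm. A picture is of the moment at which its call begins: read the wrist's pose just before it. camera_model takes no time and is no camera call; for the wrist camera it gives the pose at the moment of the call.
- bot.hand_in(): hands the job in; it is judged then, once.
The state is a dict: "t": time; "q": joint angles; "joint_vel": joint speeds; "joint_torque": joint torques, N m; "eef_pos": TCP position; "tool_rot": TCP orientation; "contact_force": force on the tool from outside, world axes, zero at the start; "torque": the same for the moment, N m; "gripper_width": opening from 0.0 (shut) to 1.0 (fully open); "grasp_force": force on a finger pad.
Only numpy, scipy, OpenCV 4.12 (cv2) and the standard library are available. Lean on these libraries where they do the work, as an engineer would, in place of code of your own. Each camera call takes 0.05 s, during which the arm holds its last target. There are 200 camera calls.

## Task

Take the orange-handled roller from its stand and roll down the arched board on the floating jig: press for two and a half seconds on the green stripe, then on the blue one, then on the red one, without lifting in between and with 4 to 12 N all the way (about 7 is best). The carriage runs away sideways when the roller is off the crown: go along with it, never let it come near its end stops, touch the jig with the roller only and leave the other things alone. Then lift the roller well clear above the board, let the carriage settle in the middle, and finish while still holding the roller up.

Things in the scene. Friction and masses are not known exactly. Their poses are not given: they have to be found in the camera images.
- jig: Fixed bed of the roll-press jig, 150 mm (x) by 560 mm (y), 18 mm thick, with two steel rails along y and a grey stop block with rubber buffer at each end (top at 52 mm). Origin: centre of its underside, on the bench; the carriage runs along its y axis, z up. Place and yaw vary.
- carriage (a joint): Carriage position (m) along the jig's +y, 0 mid, stops at +-0.150 (stay within 0.135). Nearly free: 3.0 kg nominal moving mass with platen and board, centring spring 15 N/m, damping 5 N s/m, friction 0.1 N. Roller at u (m, +y) off the crown with down force F pushes it to -y by about F*u/0.34: more than the spring holds unless the roller goes along with it; at constant u it settles at -F*u/5.1.
- platen (a joint): How far (m) the sprung platen carrying the board is pushed down (positive down), range -0.030 to 0.045. Spring 300 N/m, damping 18 N s/m, moving mass 1.4 kg nominal. At rest it reads not 0 but within about +-0.012, by the board's hidden weight. The roller's down force on the board is 300 N/m times the reading beyond that rest value, plus 18 N s/m times its speed.
- board: Arched wooden board, 90 mm (x) by 200 mm (y), fixed on the platen; its top is a convex arc about an x-directed axis, radius 320 mm, highest mid-way. Origin: centre of its underside, 60 mm under the crown; axes parallel to the jig's. Stripes 16 mm wide run across the top (along x): green at y = +60 mm, blue at y = 0 (crown), red at y = -60 mm.
- crown (a point): Highest point of the board's top (middle of the blue stripe), moving with the board; axes parallel to the jig's. 162 mm above the bench where platen reads 0. With the wheel on the board, its axle is sqrt(0.340^2 - u^2) - 0.320 m above this point, u being its y in this frame; on a stripe at 60 mm u is 64 mm.
- roller: Hand roller, 0.35 kg. Origin: axle centre; z up the handle, x along the axle. Free-running rubber wheel, radius 20 mm, 56 mm long. Steel fork and plate 76 by 66 mm (x, y), z = 30 to 38 mm; orange square handle 26 by 26 mm, z = 45 to 125 mm, faces across x and y: pinch from above at about z = 90 mm. Starts upright in its stand, axle 35 mm above the bench. To roll, its x axis lies along the jig's x.
- stand: Fixed wooden stand of the roller, 100 by 100 mm, two walls (tops at 65 mm) on which the roller's plate lies, wheel hanging free between them (48 mm gap along y). Origin: centre of its underside. Lift the roller straight up 60 mm or more to take it out. It stands left or right of the jig, nearer the robot.
- tub: Bystander: small green tub of dowels, 90 by 90 mm, 60 mm tall (dowels to 76 mm), across from the stand. Origin: centre of underside.
- glue: Bystander: bottle of glue, diameter 60 mm, height 150 mm. Origin: centre of underside.
- mug: Bystander: blue mug, diameter 80 mm, height 90 mm. Origin: centre of underside.
- mallet: Bystander: hammer lying on the bench. Origin: under its middle.

How it is judged:
By the outcome, as a careful person would: the job done as asked, in the order asked, and still so for the second after the job is handed in, while the arm keeps its last pose, push and grip.
It also fails if it takes over 72 s, if anything falls off the work surface, if the arm or the gripper's body presses on something with over 40 N, if the wrist force passes 120 N, or if a joint passes its speed limit or range.

## Working session

There is one attempt and no reset: what is moved stays moved. The work goes in short steps, Python scripts to look and compute and a tool call to move; the robot and the scene stay as the last step left them, time stands still between calls to the robot, and variables do not carry over. Pictures are saved under pics/ and viewed, at most 10 in all, crops included, and the job is handed in when it is done.

Besides the shell and the picture viewer there is one more tool, called after "Emit:" by a JSON object that holds its "api" and its "payload". send_rows: Moves the arm, as the interface text tells. Its arguments: {"type":"object","properties":{"slide":{"type":"array","items":{"type":"array","items":{"type":"number"}}},"roll":{"type":"array","items":{"type":"number"}},"claw":{"type":"array","items":{"type":"number"}},"force":{"type":"number"}},"required":["slide","roll","claw"]}

```bash
ls; mkdir -p pics; python3 - <<'E'
from station import bot
import cv2,numpy as np
print(bot.grip_depth); o=bot.get_obs(); print({k:np.round(v,3).tolist() for k,v in o.items()})
ims=[]
for n in ["scene","side"]:
    im=bot.read_camera(n); cv2.imwrite(f"pics/{n}0.png",im[...,::-1]); m=bot.camera_model(n); print(n,np.round(m["camera_matrix"],1).tolist(),np.round(m["camera_from_world"],3).tolist())
E
```

```text
pics
0.0187
{'t': 0.0, 'q': [1.101, 0.478, 0.022, 1.556, -0.011, 1.109, -0.083], 'joint_vel': [0.001, 0.001, -0.0, -0.001, -0.001, 0.002, 0.0], 'joint_torque': [-0.001, -59.644, 1.608, -28.12, 0.013, 0.009, -0.0], 'eef_pos': [0.239, -0.631, 0.23], 'tool_rot': [-0.001, 0.984, 0.18, -0.0], 'contact_force': [-0.109, 0.28, -0.611], 'torque': [-0.012, -0.019, -0.0], 'grasp_force': 0.0, 'gripper_width': 1.003}
scene [[483.4, 0.0, 283.2], [0.0, 483.4, 207.9], [0.0, 0.0, 1.0]] [[-0.768, 0.641, 0.016, 0.433], [0.507, 0.622, -0.598, -0.154], [-0.393, -0.451, -0.802, 1.693], [0.0, 0.0, 0.0, 1.0]]
side [[515.8, 0.0, 272.1], [0.0, 515.8, 202.0], [0.0, 0.0, 1.0]] [[-0.748, -0.664, -0.014, 0.36], [-0.435, 0.506, -0.745, 0.333], [0.502, -0.551, -0.667, 1.59], [0.0, 0.0, 0.0, 1.0]]
```

View pics/scene0.png

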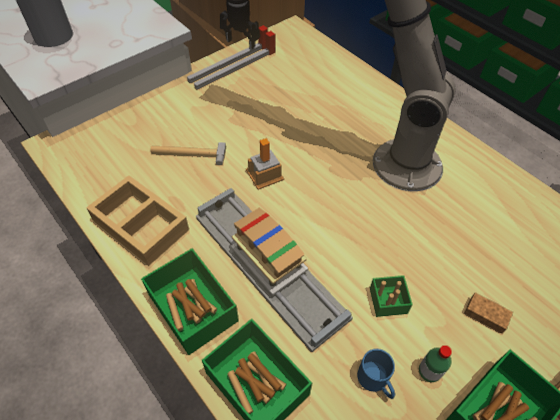

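View pics/side0.png

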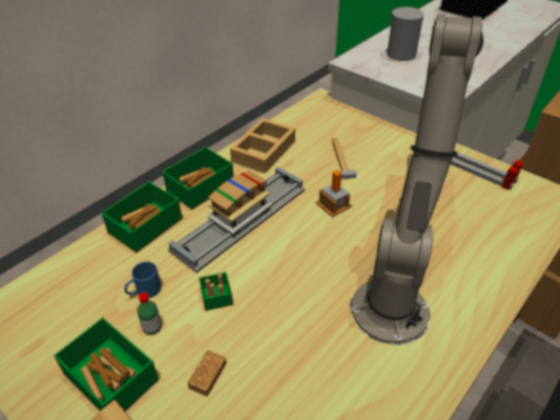

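The scene picture shows the roller in its stand at (265,150), the board's red, blue and green stripes at (253,223), (267,235) and (281,252), and the jig from (215,200) to (330,330). In the side view the handle is at (337,180) and the board at (240,193).

```bash
cat > h.py <<'E'
from station import bot
import cv2,numpy as np
np.set_printoptions(precision=4,suppress=True)
HS={'orange':(8,22,170,120),'red':(0,6,150,90),'red2':(174,180,150,90),'green':(45,80,120,60),'blue':(105,128,130,80)}
def mask(im,c):
    h=cv2.cvtColor(im,cv2.COLOR_RGB2HSV); a,b,s,v=HS[c]; m=cv2.inRange(h,(a,s,v),(b,255,255))
    return m|mask(im,'red2') if c=='red' else m
def blobs(m,win=None,n=1):
    if win is not None:
        k=np.zeros_like(m); x0,y0,x1,y1=win; k[y0:y1,x0:x1]=255; m=m&k
    cs,_=cv2.findContours(m,cv2.RETR_EXTERNAL,cv2.CHAIN_APPROX_NONE)
    return sorted(cs,key=cv2.contourArea,reverse=True)[:n]
def ray(M,p):
    T=M["camera_from_world"];R=T[:3,:3];d=R.T@np.linalg.solve(M["camera_matrix"],[p[0],p[1],1.]);return -R.T@T[:3,3],d/np.linalg.norm(d)
def plane(M,p,z): o,d=ray(M,p); return o+d*(z-o[2])/d[2]
def tri(rs):
    A=sum(np.eye(3)-np.outer(d,d) for o,d in rs);b=sum((np.eye(3)-np.outer(d,d))@o for o,d in rs);x=np.linalg.solve(A,b)
    return x,max(np.linalg.norm(np.cross(x-o,d)) for o,d in rs)
def proj(M,X): p=M["camera_matrix"]@(M["camera_from_world"]@np.append(X,1))[:3]; return p[:2]/p[2]
def cen(c): m=cv2.moments(c); return np.array([m['m10'],m['m01']])/m['m00']
E
python3 - <<'E'
from h import *
W={'scene':dict(orange=(250,130,280,165),board=(230,200,310,280)),'side':dict(orange=(325,165,350,192),board=(205,165,272,220))}
R={}
for n in W:
    im=cv2.imread(f'pics/{n}0.png')[...,::-1].copy();M=bot.camera_model(n)
    for c in ['orange','red','blue','green']:
        b=blobs(mask(im,c),W[n].get(c,W[n]['board']))
        if not b: print(n,c,'none');continue
        b=b[0];p=cen(b);R.setdefault(c,[]).append(ray(M,p));box=cv2.boxPoints(cv2.minAreaRect(b))
        print(n,c,cv2.contourArea(b),p,box.round().tolist(),'h',plane(M,p,.155 if c!='orange' else .12)[:2])
for c in R: print(c,*tri(R[c]))
E
```

```text
scene orange 37.5 [264.0444 141.9511] [[260.0, 139.0], [268.0, 139.0], [268.0, 145.0], [260.0, 145.0]] h [ 0.3938 -0.3051]
scene red 86.5 [254.0424 222.1484] [[240.0, 229.0], [266.0, 212.0], [268.0, 215.0], [242.0, 232.0]] h [ 0.6292 -0.0528]
scene blue 109.5 [267.1887 235.3577] [[253.0, 242.0], [279.0, 225.0], [281.0, 228.0], [256.0, 246.0]] h [0.6284 0.0047]
scene green 123.0 [281.4472 251.0854] [[267.0, 258.0], [293.0, 240.0], [296.0, 244.0], [270.0, 262.0]] h [0.6304 0.0679]
side orange 34.0 [336.6618 173.1225] [[333.0, 170.0], [340.0, 170.0], [340.0, 176.0], [333.0, 176.0]] h [ 0.4398 -0.3141]
side red 4.0 [247.75 177.  ] [[243.0, 175.0], [243.0, 174.0], [253.0, 180.0], [253.0, 181.0]] h [ 0.6427 -0.0536]
side blue 21.0 [237.9841 185.0952] [[228.0, 180.0], [229.0, 178.0], [248.0, 190.0], [247.0, 192.0]] h [0.6376 0.0012]
side green 95.0 [217.6123 169.6561] [[205.0, 165.0], [231.0, 165.0], [231.0, 181.0], [205.0, 181.0]] h [ 0.7551 -0.013 ]
orange [ 0.4153 -0.2769  0.1556] 0.00037448493625964855
red [ 0.6338 -0.0459  0.1653] 0.0008941831367237325
blue [0.6311 0.0078 0.1622] 0.0005630136996476623
green [0.6591 0.089  0.2474] 0.02042746742307606
```

Emit:
{"api": "send_rows", "payload": {"slide": [[34,-31,-5],[68,-62,-10],[102,-94,-15],[136,-125,-20],[170,-156,-25],[204,-188,-30],[232,-214,-30],[232,-214,-30]], "roll": [0,0,0,0,0,0,0,0], "claw": [1,1,1,1,1,1,1,1]}}

```text
t: 0.77
eef_pos: [0.3821, -0.3446, 0.2615]
tool_rot: [-0.0, 0.983, 0.182, 0.0]
contact_force: [0.8, 0.0, 0.3]
gripper_width: 0.998
grasp_force: 0.0
```

```bash
python3 - <<'E'
from h import *
o=bot.get_obs();M=bot.camera_model('wrist');im=bot.read_camera('wrist');cv2.imwrite('pics/w1.png',im[...,::-1])
print(o['t'],o['eef_pos'],o['tool_rot'],o['q']);T=np.linalg.inv(M['camera_from_world']);print(T,M['camera_matrix'])
print(proj(M,[.4153,-.277,.16]),proj(M,[.631,.007,.162]))
E
```

```text
0.7667 [ 0.3821 -0.3446  0.2615] [-0.0005  0.9833  0.182   0.0005] [ 0.7208  0.1887 -0.1228  1.892   0.0248  1.0625 -0.6165]
[[ 0.3569 -0.8867 -0.294   0.4573]
 [-0.9342 -0.339  -0.1116 -0.3152]
 [-0.0007  0.3145 -0.9492  0.4036]
 [ 0.      0.      0.      1.    ]] [[311.1107   0.     282.8639]
 [  0.     311.1107 212.5696]
 [  0.       0.       1.    ]]
[217.1548 144.5777] [-239.3542 -528.9661]
```

View pics/w1.png

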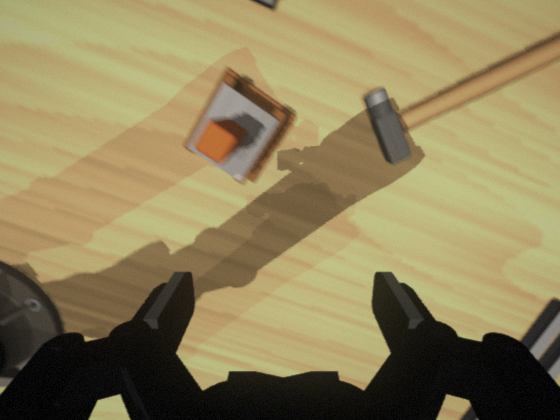

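The wrist picture shows the handle top at about (213,143), the plate and stand turned about 30 degrees with corners near (228,75), (293,112), (245,183) and (185,147), and the mallet clear at (390,130).

```bash
cat >> h.py <<'E'
def modest(a): return np.array2string(np.asarray(a),precision=4)
E
python3 - <<'E'
from h import *
M=bot.camera_model('wrist');im=cv2.imread('pics/w1.png')[...,::-1].copy()
h=cv2.cvtColor(im,cv2.COLOR_RGB2HSV)
print('hsv',[h[y,x].tolist() for x,y in [(210,145),(225,135),(215,140),(235,128),(230,95),(235,170),(270,110)]])
m=mask(im,'orange');b=blobs(m,(170,60,310,190))[0];print('orange',cv2.contourArea(b),cen(b))
# bright top only
v=cv2.inRange(h,(5,150,190),(22,255,255));b=blobs(v,(170,60,310,190))[0];r=cv2.minAreaRect(b);bp=cv2.boxPoints(r);print('top',r)
W=np.array([plane(M,p,.16) for p in bp]);print(W,W.mean(0),[np.linalg.norm(W[i]-W[i-1]) for i in range(4)],[np.degrees(np.arctan2(*(W[i]-W[i-1])[[1,0]])) for i in range(4)])
# grey plate
g=cv2.inRange(h,(0,0,90),(180,60,255));bs=blobs(g,(170,50,310,195));b=bs[0];print('plate',cv2.contourArea(b))
r=cv2.minAreaRect(b);bp=cv2.boxPoints(r);W=np.array([plane(M,p,.073) for p in bp]);print(bp,W,W.mean(0),[np.linalg.norm(W[i]-W[i-1]) for i in range(4)],[np.degrees(np.arctan2(*(W[i]-W[i-1])[[1,0]])) for i in range(4)])
E
```

```text
hsv [[13, 183, 185], [13, 182, 185], [13, 185, 185], [11, 163, 83], [15, 19, 157], [20, 25, 152], [14, 146, 77]]
orange 857.0 [216.597 141.929]
top ((214.0, 154.0), (0.0, 0.0), 0.0)
[[ 0.4096 -0.2727  0.16  ]
 [ 0.4096 -0.2727  0.16  ]
 [ 0.4096 -0.2727  0.16  ]
 [ 0.4096 -0.2727  0.16  ]] [ 0.4096 -0.2727  0.16  ] [np.float64(0.0), np.float64(0.0), np.float64(0.0), np.float64(0.0)] [np.float64(0.0), np.float64(0.0), np.float64(0.0), np.float64(0.0)]
plate 2429.0
[[183.4657 144.9422]
 [223.6895  82.3718]
 [280.2961 118.7617]
 [240.0722 181.3321]] [[ 0.3893 -0.2264  0.073 ]
 [ 0.4623 -0.2471  0.073 ]
 [ 0.4504 -0.3114  0.073 ]
 [ 0.374  -0.2941  0.073 ]] [ 0.419  -0.2697  0.073 ] [np.float64(0.06936838803149632), np.float64(0.07582956792048566), np.float64(0.06536294648574341), np.float64(0.07834903573227742)] [np.float64(77.24766121430768), np.float64(-15.8294063570804), np.float64(-100.44737065073022), np.float64(167.23878289610084)]
```

Emit:
{"api": "send_rows", "payload": {"slide": [[14,-14,0],[28,-27,0],[43,-41,0],[57,-54,0],[57,-54,0],[57,-54,0],[57,-54,0],[57,-54,0]], "roll": [7,14,21,28,34,34,34,34], "claw": [1,1,1,1,1,1,1,1]}}

```text
t: 1.48
eef_pos: [0.4138, -0.2791, 0.2611]
tool_rot: [0.0, 0.993, -0.115, -0.0]
contact_force: [0.0, -0.1, -0.4]
gripper_width: 1.0
grasp_force: 0.0
```

```bash
cat > top.py <<'E'
from h import *
import sys
o=bot.get_obs();M=bot.camera_model('wrist');im=bot.read_camera('wrist');cv2.imwrite('pics/w2.png',im[...,::-1])
print(o['t'],o['eef_pos'],o['tool_rot'],o['q'])
h=cv2.cvtColor(im,cv2.COLOR_RGB2HSV)
p0=proj(M,[.416,-.2735,.16]);print(p0)
for v0 in (120,150,175):
    m=cv2.inRange(h,(6,150,v0),(20,255,255));x,y=map(int,p0)
    b=blobs(m,(x-60,max(0,y-60),x+60,y+60))
    if not b: continue
    b=b[0];bp=cv2.boxPoints(cv2.minAreaRect(b));W=np.array([plane(M,p,.16) for p in bp])
    print(v0,cv2.contourArea(b),bp.round().tolist(),W.mean(0),[round(np.linalg.norm(W[i]-W[i-1]),4) for i in range(4)],[round(np.degrees(np.arctan2(*(W[i]-W[i-1])[[1,0]])),1) for i in range(4)])
x,y=map(int,p0);cv2.imwrite('pics/w2c.png',cv2.resize(im[max(0,y-100):y+100,x-120:x+120,::-1],None,fx=3,fy=3))
E
python3 top.py
```

```text
1.4833 [ 0.4138 -0.2791  0.2611] [ 0.0001  0.9934 -0.1147 -0.0003] [ 0.5677  0.1623 -0.1116  1.9254  0.021   1.0554 -1.3534]
[276.0996 211.2799]
120 505.5 [[266.0, 198.0], [294.0, 198.0], [294.0, 224.0], [266.0, 224.0]] [ 0.4153 -0.2766  0.16  ] [np.float64(0.0225), np.float64(0.0227), np.float64(0.0225), np.float64(0.0233)] [np.float64(-14.2), np.float64(-103.3), np.float64(167.4), np.float64(76.7)]
150 425.5 [[266.0, 199.0], [287.0, 199.0], [287.0, 224.0], [266.0, 224.0]] [ 0.4156 -0.2737  0.16  ] [np.float64(0.0217), np.float64(0.017), np.float64(0.0216), np.float64(0.0175)] [np.float64(-14.2), np.float64(-103.3), np.float64(167.0), np.float64(76.7)]
175 389.0 [[266.0, 200.0], [287.0, 200.0], [287.0, 224.0], [266.0, 224.0]] [ 0.4152 -0.2736  0.16  ] [np.float64(0.0208), np.float64(0.0171), np.float64(0.0208), np.float64(0.0175)] [np.float64(-14.2), np.float64(-103.3), np.float64(167.0), np.float64(76.7)]
```

View pics/w2c.png

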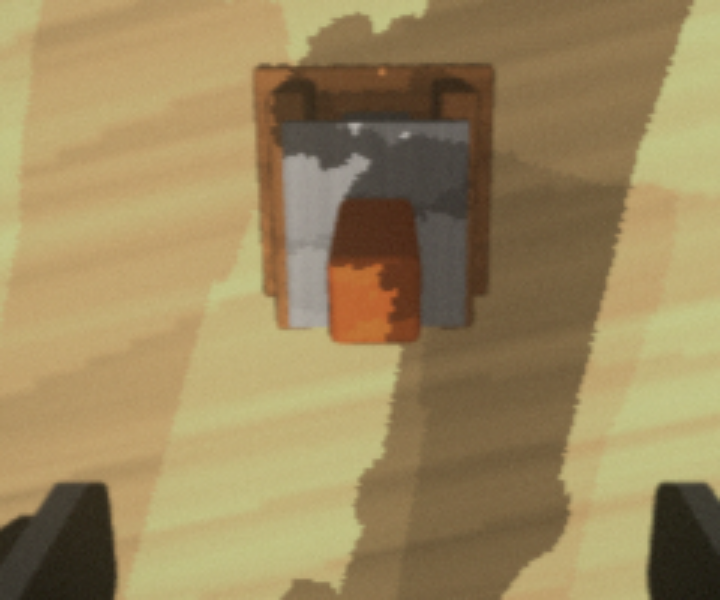

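The crop (3x, offset 156,111) shows the handle top square at full-image (281,211), edges parallel to the tool axes. That agrees with the two-view point (0.415,-0.277).

Emit:
{"api": "send_rows", "payload": {"slide": [[1,-2,30],[1,-2,60],[1,-2,90],[1,-2,120],[1,-2,145],[1,-2,155],[1,-2,155],[1,-2,155]], "roll": [0,0,0,0,0,0,0,0], "claw": [1,1,1,1,1,1,1,1], "force": 70}}

```text
t: 2.2
eef_pos: [0.4159, -0.2772, 0.1067]
tool_rot: [0.0, 0.993, -0.116, -0.0]
contact_force: [0.4, 0.9, 1.4]
gripper_width: 1.001
grasp_force: 0.0
```

Emit:
{"api": "send_rows", "payload": {"slide": [[0,0,0],[0,0,0],[0,0,0],[0,0,0],[0,0,0],[0,0,0],[0,0,0],[0,0,0]], "roll": [0,0,0,0,0,0,0,0], "claw": [0.2,0,0,0,0,0,0,0], "force": 70}}

```text
t: 2.87
eef_pos: [0.4161, -0.2771, 0.107]
tool_rot: [0.0, 0.993, -0.116, 0.0]
contact_force: [-1.3, -0.3, 6.4]
gripper_width: 0.301
grasp_force: 69.2
```

Emit:
{"api": "send_rows", "payload": {"slide": [[0,0,-10],[0,0,-35],[0,0,-65],[0,0,-95],[0,0,-130],[0,0,-165],[0,0,-200],[0,0,-220]], "roll": [0,0,0,0,0,0,0,0], "claw": [0,0,0,0,0,0,0,0]}}

```text
t: 3.53
eef_pos: [0.4163, -0.2767, 0.3304]
tool_rot: [0.001, 0.993, -0.115, 0.002]
contact_force: [1.6, 0.2, -3.3]
gripper_width: 0.295
grasp_force: 69.6
```

```bash
python3 - <<'E'
from h import *
o=bot.get_obs();print(o['t'],o['eef_pos'],o['tool_rot'],o['q'],o['contact_force'],o['gripper_width'])
# jig refinement from first scene picture: stripe end points
W={'scene':(230,200,310,280),'side':(205,165,272,220)}
a=np.degrees(2*np.arctan2(o['tool_rot'][2],o['tool_rot'][1]));print('toolx yaw',a)
im=cv2.imread('pics/scene0.png')[...,::-1].copy();M=bot.camera_model('scene')
for c,z in (('red',.1563),('blue',.162),('green',.1563)):
    b=blobs(mask(im,c),W['scene'])[0];P=np.array([plane(M,p,z) for p in b[:,0]]);vx,vy,x,y=cv2.fitLine(P[:,:2].astype(np.float32),2,0,.01,.01).ravel()
    print(c,plane(M,cen(b),z),np.degrees(np.arctan2(vy,vx)),np.ptp(P[:,0]))
E
```

```text
3.5333 [ 0.4163 -0.2767  0.3304] [ 0.0007  0.9933 -0.1154  0.0019] [ 0.5653  0.104  -0.1125  1.8312  0.0126  1.203  -1.3532] [ 1.6116  0.1515 -3.2708] 0.2954407483286876
toolx yaw -13.258796189677101
red [ 0.6298 -0.0521  0.1563] -0.73238194 0.08925486369972024
blue [0.6313 0.0083 0.162 ] -0.42816424 0.08715194032043183
green [0.6309 0.0685 0.1563] -0.17680193 0.08762722022811686
```

Emit:
{"api": "send_rows", "payload": {"slide": [[1,-20,0],[4,-60,0],[7,-100,0],[9,-140,0],[11,-180,0],[13,-220,0],[15,-260,0],[17,-285,0]], "roll": [0,-3,-6,-9,-12,-13,-13,-13], "claw": [0,0,0,0,0,0,0,0]}}

```text
t: 4.2
eef_pos: [0.4973, 0.0018, 0.3264]
tool_rot: [-0.001, 1.0, 0.0, -0.0]
contact_force: [-0.1, 0.8, -2.9]
gripper_width: 0.296
grasp_force: 69.6
```

```bash
python3 - <<'E'
from h import *
o=bot.get_obs();M=bot.camera_model('wrist');im=bot.read_camera('wrist');cv2.imwrite('pics/w3.png',im[...,::-1])
print(o['t'],o['eef_pos'],o['tool_rot'],o['contact_force'])
for c,z in (('red',.1563),('blue',.162),('green',.1563)):
    q=proj(M,[.631,dict(red=-.052,blue=.008,green=.068)[c],z]);x,y=map(int,q)
    b=blobs(mask(im,c),(max(0,x-45),max(0,y-60),x+45,y+60))
    if not b: print(c,q,'none');continue
    b=b[0];P=np.array([plane(M,p,z) for p in b[:,0]]);vx,vy,_,_=cv2.fitLine(P[:,:2].astype(np.float32),2,0,.01,.01).ravel()
    print(c,q,cen(b),plane(M,cen(b),z),np.degrees(np.arctan2(vy,vx)),np.ptp(P[:,0]))
E
```

```text
4.2 [0.4973 0.0018 0.3264] [-0.0008  1.      0.     -0.0003] [-0.1202  0.84   -2.895 ]
red [343.5079  46.7346] [339.0814  49.5083] [ 0.6288 -0.0482  0.1563] -0.57390606 0.08190222647616363
blue [276.5418  45.607 ] [271.6607  48.5974] [0.6286 0.0123 0.162 ] -1.1297276 0.07954200585785443
green [209.8665  46.9322] [204.5735  46.1515] [0.6316 0.0727 0.1563] -0.7270947 0.08014784656742435
```

View pics/w3.png

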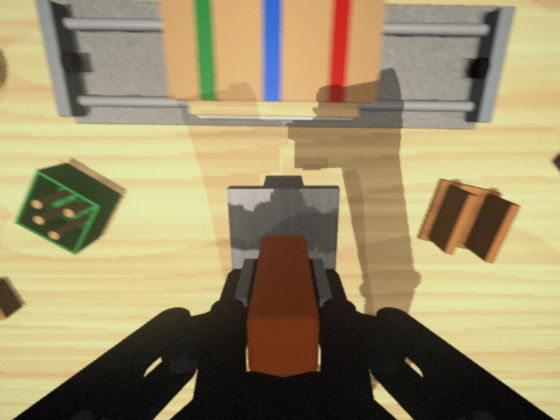

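The picture shows the stripes at columns 205 (green), 272 (blue) and 339 (red), the bed's end blocks with near outer corners at about (57,116) and (491,121), and the roller upright in the grip.

```bash
python3 - <<'E'
from h import *
for k in range(2):
  o=bot.get_obs();M=bot.camera_model('wrist');im=bot.read_camera('wrist')
  print(o['t'],o['eef_pos'],o['tool_rot'],o['contact_force'],np.abs(o['joint_vel']).max())
  for c,z in (('red',.1563),('blue',.162),('green',.1563)):
    q=proj(M,[.631,dict(red=-.052,blue=.008,green=.068)[c],z]);x,y=map(int,q)
    b=blobs(mask(im,c),(max(0,x-45),max(0,y-60),x+45,y+60))
    b=b[0];print(c,cen(b),plane(M,cen(b),z))
d=cv2.absdiff(im[...,::-1],cv2.imread('pics/w3.png'));print(d.mean())
L=plane(M,(57,116),.052);R=plane(M,(491,121),.052);print(L,R,(L+R)/2,L-R)
g=cv2.cvtColor(im,cv2.COLOR_RGB2HSV)
for r in (20,50,80,105): # silhouette: low saturation grey vs bench
    s=np.where(g[r,:,1]<75)[0];s=s[(s>25)&(s<530)];a,b=s.min(),s.max();A=plane(M,(a,r),.052);B=plane(M,(b,r),.052);print(r,a,b,A[:2],B[:2],(A+B)[1]/2,A[1]-B[1])
# board edges
E
```

```text
4.25 [0.4984 0.0063 0.3265] [-0.0021  1.      0.0027  0.0003] [ 2.3237  5.7048 -2.7157] 0.13185073120161175
red [348.2907  51.1152] [ 0.6291 -0.0509  0.1563]
blue [281.1633  50.1709] [0.6287 0.0096 0.162 ]
green [214.3156  48.6264] [0.6307 0.0698 0.1563]
4.3 [0.4978 0.0029 0.3263] [-0.0012  1.      0.0022 -0.0002] [ 0.5932 -0.6814 -2.1921] 0.08346345340375312
red [344.9206  50.6284] [ 0.6285 -0.0517  0.1563]
blue [277.6183  49.1495] [0.6286 0.0088 0.162 ]
green [210.7061  47.7565] [0.6305 0.0691 0.1563]
7.007253401360544
[0.5691 0.2933 0.052 ] [ 0.5647 -0.2628  0.052 ] [0.5669 0.0152 0.052 ] [0.0043 0.5561 0.    ]
20 43 518 [0.6765 0.2854] [ 0.678  -0.2701] 0.007658894334751587 0.5554293044894677
50 49 529 [0.6449 0.2857] [ 0.6466 -0.2908] -0.002550612226130844 0.5765729846493252
80 54 504 [0.6116 0.2874] [ 0.6133 -0.2684] 0.009461292747492078 0.5557906577010056
105 59 499 [0.5824 0.2877] [ 0.5842 -0.2688] 0.009483730354590242 0.5564767007550739
```

```bash
cat > mpc.py <<'E'
import sys,json,os
from h import *
HS.update(red=(0,5,140,45),red2=(172,180,140,45),green=(45,85,90,35),blue=(105,130,120,45))
MID=.009; XJ=.630; GZ=.072; OFF=dict(green=.06,blue=0.,red=-.06)
arc=lambda u:np.sqrt(.34**2-u**2)-.32
def look(zc,contact):
    """one picture -> t, c, w, axle z, force vector, details"""
    o=bot.get_obs();M=bot.camera_model('wrist');im=bot.read_camera('wrist')
    w=o['eef_pos'][1]-MID;za=o['eef_pos'][2]-GZ;cs={};g=0.
    for it in range(3):
        z0=za-arc(np.clip(w-g,-.1,.1)) if contact else zc
        for c,off in OFF.items():
            z=z0-.32+np.sqrt(.32**2-off**2)
            q=[proj(M,[x,MID+g+off,z]) for x in (.64,.685)];r0,r1=sorted((q[0][1],q[1][1]));xm=(q[0][0]+q[1][0])/2
            wd=200 if it==0 else 45
            if it==0 or c not in cs: b=blobs(mask(im,c),(int(max(0,xm-wd)),int(max(0,r0)),int(max(0,xm+wd)),int(max(0,r1))))
            else: b=[cs[c][1]]
            if b and cv2.contourArea(b[0])>60:
                p=cen(b[0]);cs[c]=(plane(M,p,z)[1]-MID-off,b[0],p)
        if cs: g=np.median([v[0] for v in cs.values()])
    return o['t'],g,w,za,o['contact_force'],{k:(round(v[0]*1e3,1),cv2.contourArea(v[1])) for k,v in cs.items()},im,o
def acc(c,v,u,F): return (-15*c-5*v-.1*np.tanh(v/.005)-F*u/.34)/3.
E
cat > m1.py <<'E'
from mpc import *
for k in range(3):
    t,c,w,za,f,d,im,o=look(.164,False);print(round(t,2),'c',c,'w',w,'x',o['eef_pos'][0],'z',o['eef_pos'][2],'f',f,d,o['tool_rot'])
cv2.imwrite('pics/w4.png',im[...,::-1])
E
```

Emit:
{"api": "send_rows", "payload": {"slide": [[20,-10,0],[45,-25,5],[70,-40,12],[95,-52,22],[115,-62,32],[127,-68,38],[132,-70,40],[132,-70,40]], "roll": [0,0.5,0.5,0.5,0.5,0.5,0.5,0.5], "claw": [0,0,0,0,0,0,0,0]}}

```text
t: 5.02
eef_pos: [0.6299, 0.0651, 0.2849]
tool_rot: [0.0, 1.0, -0.007, -0.001]
contact_force: [-1.1, -0.4, -2.9]
gripper_width: 0.298
grasp_force: 69.9
```

```bash
python3 m1.py
```

```text
5.02 c 0.0001708892247347868 w 0.0561171340844599 x 0.6299154174061133 z 0.2849098311303862 f [-1.1026 -0.3726 -2.9454] {'green': (np.float64(0.2), 363.0), 'blue': (np.float64(0.2), 621.5), 'red': (np.float64(0.2), 577.5)} [ 0.0004  1.     -0.0072 -0.0014]
5.07 c 0.00018668709927506 w 0.05585044059592046 x 0.6295326714913823 z 0.2857625034731989 f [ 0.5471 -0.25   -3.9105] {'green': (np.float64(0.1), 383.5), 'blue': (np.float64(0.2), 630.5), 'red': (np.float64(0.2), 569.5)} [ 0.0005  1.     -0.0073 -0.0009]
5.12 c 0.00030592659085029034 w 0.055751681653351974 x 0.6294446712147302 z 0.2864047021060379 f [-0.261  -0.0326 -3.9812] {'green': (np.float64(0.6), 372.5), 'blue': (np.float64(0.2), 626.0), 'red': (np.float64(0.3), 570.5)} [ 0.0005  1.     -0.0074 -0.0004]
```

View pics/w4.png

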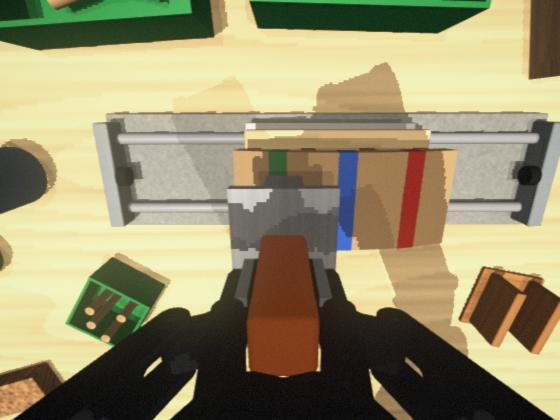

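The picture shows all three stripes at columns 278, 347 and 411, the plate over green, the carriage centred, and nothing touching.

```bash
cat > plan.py <<'E'
# plan.py uT F Tu Tp ncalls
from mpc import *
uT,FT,Tu,Tp=map(float,sys.argv[1:5]);n=int(sys.argv[5]) if len(sys.argv)>5 else 1
S=json.load(open('S.json')) if os.path.exists('S.json') else None
TARE=-3.4;dt=1/120
def step(x,w,F):
    c,v=x;a=acc(c,v,w-c,F);v2=v+a*dt;return np.array([c+v2*dt,v2])
if S is None:
    S=dict(t=0.,x=[0.,0.],P=[[1e-6,0],[0,1e-5]],cmd=[.0648-MID,.2863-GZ],path=[],zr=.164,F=0.)
x=np.array(S['x']);P=np.array(S['P']);t=S['t'];zr=S['zr'];contact=S['F']>0
path=S['path']  # list of [t,w,F] at dt
def inp(tt):
    if not path: return S['cmd'][0],S['F']
    k=min(max(int((tt-path[0][0])/dt),0),len(path)-1);return path[k][1],path[k][2]
pred=None;Fs=[];bw=[];bz=[];zrs=[]
for k in range(2):
    tm,c,w,za,f,d,im,o=look(zr,contact)
    if t>0:
        while t<tm-1e-6:
            wi,Fi=inp(t);A=np.array([[1,dt],[(-15+Fi/.34)/3*dt,1-5/3*dt]])
            x=step(x,wi,Fi);P=A@P@A.T+np.diag([1e-9,(.15*dt)**2*4]);t+=dt
    t=tm
    inn=c-x[0]
    if len(d): K=P[:,0]/(P[0,0]+(.0006)**2);x=x+K*inn;P=P-np.outer(K,P[0])
    Fs.append(f[2]-TARE);bw.append(w-S['cmd'][0]);bz.append(za-S['cmd'][1]);u=w-x[0]
    zc=za-arc(np.clip(u,-.1,.1));Fz=300*(zr-zc);zrs.append(zc)
    print(f"t {tm:.2f} c {c*1e3:.1f} inn {inn*1e3:.1f} v {x[1]*1e3:.0f} u {u*1e3:.1f} Fsens {Fs[-1]:.1f} Fz {Fz:.1f} lat {f[0]:.1f},{f[1]:.1f} biasw {bw[-1]*1e3:.1f} biasz {bz[-1]*1e3:.1f} x {o['eef_pos'][0]:.4f}",d)
F=np.mean(Fs)
if contact: zr+=.4*np.clip(np.mean(zrs)+F/300-zr,-.006,.006)
B=bw[-1];Bz=bz[-1] if contact else 0.
w0=S['cmd'][0]+B;
for _ in range(6): x=step(x,w0,max(S['F'],0))   # second picture's 0.05 s
t+=.05;u0=w0-x[0];p0=zr-(za-arc(u0));path=[];y=x.copy();rows=[];mx=0;p=p0
sm=lambda s:(lambda s:s*s*(3-2*s))(min(max(s,0),1))
N=n*80
for i in range(N):
    s=(i+1)*dt;u=u0+(uT-u0)*sm(s/Tu);p1=p0+(FT/300-p0)*min(s/Tp,1);Fi=max(0,300*p1+18*(p1-p)/dt) if p1>0 else 0.;p=p1
    w=y[0]+u;path.append([t+i*dt,w,Fi]);y=step(y,w,Fi);mx=max(mx,abs(y[0]))
    if (i+1)%10==0: rows.append([0,round(-(w-B-S['cmd'][0])*1e3),round(-(zr-p1+arc(u)-Bz-S['cmd'][1])*1e3,0)])
print('zr',round(zr,4),'end c',y,'max',mx,'u0',u0,'p0',p0)
cmd=list(S['cmd'])
for j in range(n):
    R=rows[8*j:8*j+8];b=[0,0,0] if j==0 else rows[8*j-1]
    print([[0,int(r[1]-b[1]),int(r[2]-b[2])] for r in R])
cmd=[S['cmd'][0]-rows[-1][1]/1e3,S['cmd'][1]-rows[-1][2]/1e3]
json.dump(dict(t=t-.05,x=(x*0+[x[0],x[1]]).tolist(),P=P.tolist(),cmd=cmd,path=path,zr=zr,F=FT),open('S.json','w'))
with open('log.txt','a') as g: g.write(f"{tm} {c} {w} {F}\n")
E
sed -i 's/t=t-.05,x=/t=t,x=/' plan.py
python3 plan.py .063 6 .6 .6 1
```

```text
t 5.17 c 0.3 inn 0.3 v 0 u 55.6 Fsens -0.3 Fz -10.6 lat -0.1,-0.1 biasw 0.0 biasz 0.6 x 0.6295 {'green': (np.float64(0.3), 381.0), 'blue': (np.float64(0.3), 621.5), 'red': (np.float64(0.3), 562.5)}
t 5.22 c 0.3 inn 0.1 v 0 u 55.8 Fsens -0.5 Fz -10.7 lat 0.5,0.0 biasw 0.2 biasz 0.8 x 0.6295 {'green': (np.float64(0.1), 365.5), 'blue': (np.float64(0.3), 622.0), 'red': (np.float64(0.4), 563.0)}
zr 0.164 end c [-0.0082 -0.0635] max 0.008165780399651254 u0 0.055750590771026565 p0 -0.03570749532757986
[[0, 0, 7], [0, -1, 15], [0, -3, 23], [0, -4, 31], [0, -6, 39], [0, -6, 47], [0, -4, 55], [0, 1, 56]]
```

Emit:
{"api": "send_rows", "payload": {"slide": [[0,0,7],[0,-1,15],[0,-3,23],[0,-4,31],[0,-6,39],[0,-6,47],[0,-4,55],[0,1,56]], "roll": [0,0,0,0,0,0,0,0], "claw": [0,0,0,0,0,0,0,0]}}

```text
t: 5.93
eef_pos: [0.6299, 0.0664, 0.2291]
tool_rot: [-0.001, 1.0, -0.006, -0.0]
contact_force: [-1.0, 1.4, 3.5]
gripper_width: 0.295
grasp_force: 70.6
```

```bash
python3 plan.py .063 6 .3 .3 1
```

```text
t 5.93 c -8.5 inn -0.3 v -64 u 65.9 Fsens 6.9 Fz 6.1 lat -1.0,1.4 biasw 2.6 biasz -1.2 x 0.6299 {'green': (np.float64(-8.9), 327.0), 'blue': (np.float64(-8.5), 840.5), 'red': (np.float64(-8.3), 741.5)}
t 5.98 c -11.3 inn 0.6 v -70 u 66.5 Fsens 5.0 Fz 6.0 lat -1.1,-0.2 biasw 0.2 biasz -0.7 x 0.6300 {'green': (np.float64(-11.6), 320.5), 'blue': (np.float64(-11.3), 822.0), 'red': (np.float64(-11.1), 729.5)}
zr 0.1638 end c [-0.0728 -0.0618] max 0.07280947379984194 u0 0.0702605274847897 p0 0.01893341514386912
[[0, 8, 0], [0, 18, 0], [0, 29, 0], [0, 37, 0], [0, 45, 0], [0, 52, 0], [0, 59, 0], [0, 64, 0]]
```

Emit:
{"api": "send_rows", "payload": {"slide": [[0,8,0],[0,18,0],[0,29,0],[0,37,0],[0,45,0],[0,52,0],[0,59,0],[0,64,0]], "roll": [0,0,0,0,0,0,0,0], "claw": [0,0,0,0,0,0,0,0]}}

```text
t: 6.7
eef_pos: [0.6292, -0.0, 0.2304]
tool_rot: [0.0, 1.0, -0.007, 0.0]
contact_force: [-2.8, 1.9, 2.4]
gripper_width: 0.296
grasp_force: 70.7
```

```bash
python3 plan.py .062 6.2 .3 .3 1
```

```text
t 6.70 c -73.6 inn -0.3 v -61 u 64.6 Fsens 5.8 Fz 5.8 lat -2.8,1.9 biasw 0.2 biasz 0.1 x 0.6292 {'green': (np.float64(-74.2), 323.0), 'blue': (np.float64(-73.6), 822.5), 'red': (np.float64(-73.4), 723.0)}
t 6.75 c -75.8 inn 0.7 v -51 u 65.9 Fsens 6.2 Fz 5.8 lat -2.4,-0.3 biasw -1.0 biasz -0.1 x 0.6292 {'green': (np.float64(-76.2), 322.0), 'blue': (np.float64(-75.8), 803.0), 'red': (np.float64(-75.6), 691.0)}
zr 0.1641 end c [-0.0865  0.0073] max 0.08763146473526723 u0 0.06827251339665663 p0 0.018948128143391807
[[0, 4, 0], [0, 9, 0], [0, 13, 0], [0, 15, 0], [0, 15, 0], [0, 15, 0], [0, 15, 0], [0, 14, 0]]
```

Emit:
{"api": "send_rows", "payload": {"slide": [[0,4,0],[0,9,0],[0,13,0],[0,15,0],[0,15,0],[0,15,0],[0,15,0],[0,14,0]], "roll": [0,0,0,0,0,0,0,0], "claw": [0,0,0,0,0,0,0,0]}}

```text
t: 7.47
eef_pos: [0.6291, -0.0127, 0.2303]
tool_rot: [-0.0, 1.0, -0.007, 0.0]
contact_force: [-1.5, 0.7, 2.8]
gripper_width: 0.295
grasp_force: 70.7
```

```bash
python3 plan.py .063 6.2 .3 .3 1
```

```text
t 7.47 c -87.6 inn -1.1 v 6 u 65.9 Fsens 6.2 Fz 5.8 lat -1.5,0.7 biasw 1.5 biasz 0.0 x 0.6291 {'green': (np.float64(-88.0), 329.0), 'blue': (np.float64(-87.6), 809.5), 'red': (np.float64(-87.4), 720.0)}
t 7.52 c -87.4 inn -0.1 v 6 u 66.1 Fsens 6.4 Fz 5.8 lat -2.2,2.2 biasw 2.0 biasz 0.0 x 0.6291 {'green': (np.float64(-87.7), 323.5), 'blue': (np.float64(-87.4), 808.0), 'red': (np.float64(-87.2), 715.5)}
zr 0.1647 end c [-0.0827  0.0057] max 0.087008612277851 u0 0.06584600320718266 p0 0.01996702537102349
[[0, 0, 0], [0, 1, 0], [0, 1, 0], [0, 1, 0], [0, 0, 0], [0, 0, 0], [0, -1, 0], [0, -1, 0]]
```

Emit:
{"api": "send_rows", "payload": {"slide": [[0,0,0],[0,1,0],[0,1,0],[0,1,0],[0,0,0],[0,0,0],[0,-1,0],[0,-1,0]], "roll": [0,0,0,0,0,0,0,0], "claw": [0,0,0,0,0,0,0,0]}}

```text
t: 8.23
eef_pos: [0.6291, -0.0115, 0.2303]
tool_rot: [-0.0, 1.0, -0.007, 0.0]
contact_force: [-2.6, 1.6, 2.4]
gripper_width: 0.292
grasp_force: 70.7
```

```bash
cp S.json S_a.json; python3 plan.py 0 6.4 1.9 .3 2
```

```text
t 8.23 c -85.0 inn -2.3 v 2 u 64.6 Fsens 5.8 Fz 6.1 lat -2.6,1.6 biasw 1.7 biasz -0.0 x 0.6291 {'green': (np.float64(-85.4), 326.5), 'blue': (np.float64(-85.0), 809.0), 'red': (np.float64(-84.8), 722.0)}
t 8.28 c -84.8 inn 0.1 v 3 u 64.3 Fsens 5.5 Fz 6.1 lat -2.3,1.5 biasw 1.7 biasz 0.0 x 0.6291 {'green': (np.float64(-84.8), 322.5), 'blue': (np.float64(-84.8), 814.5), 'red': (np.float64(-84.5), 721.5)}
zr 0.1641 end c [-0.0541  0.0608] max 0.08459554950990407 u0 0.06410066817816482 p0 0.01971195231268366
[[0, 0, 0], [0, 1, 1], [0, 2, 1], [0, 4, 1], [0, 6, 0], [0, 8, 0], [0, 11, -1], [0, 14, -1]]
[[0, 2, -1], [0, 4, -1], [0, 6, -2], [0, 7, -2], [0, 8, -3], [0, 8, -3], [0, 8, -3], [0, 6, -3]]
```

Emit:
{"api": "send_rows", "payload": {"slide": [[0,0,0],[0,1,1],[0,2,1],[0,4,1],[0,6,0],[0,8,0],[0,11,-1],[0,14,-1]], "roll": [0,0,0,0,0,0,0,0], "claw": [0,0,0,0,0,0,0,0]}}

```text
t: 9.0
eef_pos: [0.629, -0.0262, 0.2316]
tool_rot: [0.0, 1.0, -0.007, 0.0]
contact_force: [-3.0, 1.3, 3.2]
gripper_width: 0.294
grasp_force: 70.7
```

Emit:
{"api": "send_rows", "payload": {"slide": [[0,2,-1],[0,4,-1],[0,6,-2],[0,7,-2],[0,8,-3],[0,8,-3],[0,8,-3],[0,6,-3]], "roll": [0,0,0,0,0,0,0,0], "claw": [0,0,0,0,0,0,0,0]}}

```text
t: 9.67
eef_pos: [0.6289, -0.0322, 0.2343]
tool_rot: [0.0, 1.0, -0.007, 0.0]
contact_force: [-0.7, 0.9, 2.8]
gripper_width: 0.297
grasp_force: 70.7
```

```bash
cp S.json S_a.json; python3 plan.py 0 6.4 .5 .3 1
```

```text
t 9.67 c -71.8 inn -17.8 v 45 u 30.6 Fsens 6.2 Fz 6.1 lat -0.7,0.9 biasw 1.0 biasz 0.0 x 0.6289 {'green': (np.float64(-71.9), 509.0), 'blue': (np.float64(-71.8), 459.0), 'red': (np.float64(-71.6), 758.0)}
t 9.72 c -70.2 inn -0.7 v 43 u 29.7 Fsens 6.6 Fz 6.2 lat -1.0,2.1 biasw 1.9 biasz 0.0 x 0.6289 {'green': (np.float64(-70.2), 502.5), 'blue': (np.float64(-70.3), 443.0), 'red': (np.float64(-69.9), 748.0)}
zr 0.1644 end c [-0.0254  0.0739] max 0.06729917112873658 u0 0.027434139933834742 p0 0.020988858737036625
[[0, -2, 0], [0, -1, 0], [0, 1, -1], [0, 3, -1], [0, 2, -1], [0, -2, -1], [0, -8, -1], [0, -14, -1]]
```

Emit:
{"api": "send_rows", "payload": {"slide": [[0,-2,0],[0,-1,0],[0,1,-1],[0,3,-1],[0,2,-1],[0,-2,-1],[0,-8,-1],[0,-14,-1]], "roll": [0,0,0,0,0,0,0,0], "claw": [0,0,0,0,0,0,0,0]}}

```text
t: 10.43
eef_pos: [0.6291, -0.0172, 0.2354]
tool_rot: [-0.0, 1.0, -0.007, 0.0]
contact_force: [-0.4, 0.0, 2.7]
gripper_width: 0.297
grasp_force: 70.6
```

```bash
sed -i 's/-15\*c/-13.6*c/' mpc.py; sed -i 's/(-15+Fi/(-13.6+Fi/' plan.py; python3 plan.py 0 6.4 .4 .3 1
```

```text
t 10.43 c -34.3 inn -4.6 v 57 u 8.1 Fsens 6.1 Fz 6.3 lat -0.4,0.0 biasw 2.0 biasz 0.1 x 0.6291 {'green': (np.float64(-34.3), 768.5), 'blue': (np.float64(-34.5), 276.5), 'red': (np.float64(-34.2), 748.5)}
t 10.48 c -31.4 inn 0.0 v 56 u 7.5 Fsens 6.4 Fz 6.3 lat 0.5,2.3 biasw 4.3 biasz 0.2 x 0.6291 {'green': (np.float64(-31.4), 757.5), 'blue': (np.float64(-31.7), 266.5), 'red': (np.float64(-31.3), 733.5)}
zr 0.1644 end c [-0.0017  0.0224] max 0.028189807850950568 u0 0.004774691483987514 p0 0.020890542572007648
[[0, -3, 0], [0, -6, 0], [0, -9, 0], [0, -11, 0], [0, -14, 0], [0, -17, 0], [0, -20, 0], [0, -22, 0]]
```

Emit:
{"api": "send_rows", "payload": {"slide": [[0,-3,0],[0,-6,0],[0,-9,0],[0,-11,0],[0,-14,0],[0,-17,0],[0,-20,0],[0,-22,0]], "roll": [0,0,0,0,0,0,0,0], "claw": [0,0,0,0,0,0,0,0]}}

```text
t: 11.2
eef_pos: [0.6294, 0.0048, 0.2354]
tool_rot: [-0.0, 1.0, -0.007, 0.0]
contact_force: [1.7, -0.2, 2.4]
gripper_width: 0.297
grasp_force: 70.6
```

```bash
sed -i 's/^B=bw\[-1\];/B=np.clip(np.mean(bw),.0,.0025);/' plan.py; sed -i 's/^w0=S/w0=w if 1 else S/' plan.py; python3 plan.py 0 6.4 .4 .3 1
```

```text
t 11.20 c 2.5 inn 3.8 v 29 u -6.7 Fsens 5.8 Fz 6.3 lat 1.7,-0.2 biasw 2.0 biasz 0.1 x 0.6294 {'green': (np.float64(2.5), 760.0), 'blue': (np.float64(2.0), 249.0), 'red': (np.float64(2.7), 760.5)}
t 11.25 c 3.6 inn -0.2 v 24 u -7.4 Fsens 6.3 Fz 6.3 lat 1.2,0.5 biasw 2.5 biasz 0.1 x 0.6294 {'green': (np.float64(3.6), 761.0), 'blue': (np.float64(3.0), 240.5), 'red': (np.float64(3.8), 765.0)}
zr 0.1641 end c [ 0.0084 -0.0049] max 0.009333456042820076 u0 -0.008562174860092565 p0 0.02058795095147925
[[0, -3, 0], [0, -6, 0], [0, -10, 1], [0, -13, 1], [0, -13, 1], [0, -13, 1], [0, -13, 1], [0, -12, 1]]
```

Emit:
{"api": "send_rows", "payload": {"slide": [[0,-5,0],[0,-9,0],[0,-11,1],[0,-13,1],[0,-13,1],[0,-13,1],[0,-13,1],[0,-12,1]], "roll": [0,0,0,0,0,0,0,0], "claw": [0,0,0,0,0,0,0,0]}}

```text
t: 11.97
eef_pos: [0.6295, 0.0162, 0.2344]
tool_rot: [-0.0, 1.0, -0.007, 0.0]
contact_force: [1.5, 0.1, 2.7]
gripper_width: 0.293
grasp_force: 70.6
```

```bash
python3 plan.py 0.000 6.4 .4 .3 1
```

```text
t 11.97 c 10.0 inn 1.5 v -2 u -2.7 Fsens 6.1 Fz 6.5 lat 1.5,0.1 biasw 1.4 biasz 0.1 x 0.6295 {'green': (np.float64(10.0), 767.0), 'blue': (np.float64(9.6), 274.0), 'red': (np.float64(10.2), 759.5)}
t 12.02 c 9.8 inn 0.0 v -3 u -3.1 Fsens 6.5 Fz 6.5 lat 1.4,0.7 biasw 1.0 biasz 0.0 x 0.6295 {'green': (np.float64(9.8), 764.0), 'blue': (np.float64(9.5), 282.0), 'red': (np.float64(10.0), 762.0)}
zr 0.1638 end c [ 0.0068 -0.0049] max 0.009654695359594586 u0 -0.002928381356707893 p0 0.021479828608952284
[[0, 0, 0], [0, 0, 0], [0, -1, 0], [0, -1, 0], [0, -1, 0], [0, -1, 0], [0, 0, 0], [0, 0, 0]]
```

Emit:
{"api": "send_rows", "payload": {"slide": [[0,0,0],[0,0,0],[0,-1,0],[0,-1,0],[0,-1,0],[0,-1,0],[0,0,0],[0,0,0]], "roll": [0,0,0,0,0,0,0,0], "claw": [0,0,0,0,0,0,0,0]}}

```text
t: 12.73
eef_pos: [0.6295, 0.016, 0.2343]
tool_rot: [0.0, 1.0, -0.007, 0.0]
contact_force: [1.7, -1.6, 3.2]
gripper_width: 0.294
grasp_force: 70.7
```

```bash
python3 plan.py 0.000 6.4 .4 .3 1
```

```text
t 12.73 c 9.3 inn 2.5 v -1 u -2.3 Fsens 6.6 Fz 6.4 lat 1.7,-1.6 biasw 1.2 biasz 0.0 x 0.6295 {'green': (np.float64(9.3), 772.0), 'blue': (np.float64(8.9), 276.5), 'red': (np.float64(9.4), 756.5)}
t 12.78 c 9.3 inn 0.1 v -1 u -2.3 Fsens 6.9 Fz 6.5 lat 1.6,0.2 biasw 1.2 biasz 0.0 x 0.6295 {'green': (np.float64(9.3), 774.0), 'blue': (np.float64(9.1), 283.5), 'red': (np.float64(9.4), 758.0)}
zr 0.1642 end c [ 0.0065 -0.0046] max 0.009146253345748537 u0 -0.0021661470635527345 p0 0.021916256668333134
[[0, 0, 0], [0, 0, 0], [0, -1, 0], [0, -1, -1], [0, -1, -1], [0, 0, -1], [0, 0, -1], [0, 0, -1]]
```

Emit:
{"api": "send_rows", "payload": {"slide": [[0,0,0],[0,0,0],[0,-1,0],[0,-1,-1],[0,-1,-1],[0,0,-1],[0,0,-1],[0,0,-1]], "roll": [0,0,0,0,0,0,0,0], "claw": [0,0,0,0,0,0,0,0]}}

```text
t: 13.5
eef_pos: [0.6295, 0.016, 0.2353]
tool_rot: [0.0, 1.0, -0.007, 0.0]
contact_force: [1.2, 1.1, 3.2]
gripper_width: 0.297
grasp_force: 70.7
```

```bash
cp S.json S_b.json; python3 plan.py -0.062 6.2 2.0 .3 1
```

```text
t 13.50 c 9.0 inn 2.6 v -0 u -2.0 Fsens 6.6 Fz 6.3 lat 1.2,1.1 biasw 1.2 biasz -0.0 x 0.6295 {'green': (np.float64(9.0), 772.0), 'blue': (np.float64(8.8), 281.0), 'red': (np.float64(9.2), 754.0)}
t 13.55 c 9.0 inn 0.0 v -1 u -1.9 Fsens 6.5 Fz 6.3 lat 1.6,-0.4 biasw 1.2 biasz -0.0 x 0.6294 {'green': (np.float64(9.0), 770.0), 'blue': (np.float64(8.8), 282.0), 'red': (np.float64(9.1), 756.0)}
zr 0.1646 end c [0.0087 0.0058] max 0.008869021878577917 u0 -0.0018497410796684734 p0 0.021329780105783236
[[0, 0, 0], [0, 2, 0], [0, 3, -1], [0, 5, -1], [0, 8, -1], [0, 10, 0], [0, 13, 0], [0, 16, 0]]
```

Emit:
{"api": "send_rows", "payload": {"slide": [[0,0,0],[0,2,0],[0,3,-1],[0,5,-1],[0,8,-1],[0,10,0],[0,13,0],[0,16,0]], "roll": [0,0,0,0,0,0,0,0], "claw": [0,0,0,0,0,0,0,0]}}

```text
t: 14.27
eef_pos: [0.6293, -0.0002, 0.2353]
tool_rot: [0.0, 1.0, -0.007, 0.0]
contact_force: [2.1, -0.0, 3.6]
gripper_width: 0.294
grasp_force: 70.7
```

```bash
python3 plan.py -0.062 6.2 1.4 .3 1
```

```text
t 14.27 c 5.6 inn -3.1 v 1 u -14.9 Fsens 7.0 Fz 6.3 lat 2.1,-0.0 biasw 1.0 biasz -0.0 x 0.6293 {'green': (np.float64(6.2), 746.5), 'blue': (np.float64(5.3), 150.0), 'red': (np.float64(5.6), 613.0)}
t 14.32 c 5.9 inn 0.2 v 4 u -16.1 Fsens 6.0 Fz 6.3 lat 2.1,-2.1 biasw -0.0 biasz -0.1 x 0.6293 {'green': (np.float64(6.5), 761.0), 'blue': (np.float64(5.9), 71.5), 'red': (np.float64(5.9), 589.0)}
zr 0.1649 end c [0.0178 0.0327] max 0.017792023202525785 u0 -0.016342854375776955 p0 0.0212298072447292
[[0, 0, 0], [0, 1, 0], [0, 2, 0], [0, 3, 0], [0, 5, 0], [0, 7, 0], [0, 9, 1], [0, 10, 1]]
```

Emit:
{"api": "send_rows", "payload": {"slide": [[0,0,0],[0,1,0],[0,2,0],[0,3,0],[0,5,0],[0,7,0],[0,9,1],[0,10,1]], "roll": [0,0,0,0,0,0,0,0], "claw": [0,0,0,0,0,0,0,0]}}

```text
t: 15.03
eef_pos: [0.6291, -0.0105, 0.2341]
tool_rot: [0.0, 1.0, -0.007, 0.0]
contact_force: [2.4, -0.7, 1.4]
gripper_width: 0.297
grasp_force: 70.7
```

```bash
python3 plan.py -0.062 6.2 .9 .3 1
```

```text
t 15.03 c 9.3 inn -8.4 v 19 u -28.8 Fsens 4.8 Fz 6.5 lat 2.4,-0.7 biasw 0.7 biasz -0.2 x 0.6291 {'green': (np.float64(9.3), 752.5), 'blue': (np.float64(10.8), 203.0), 'red': (np.float64(9.3), 500.5)}
t 15.08 c 9.9 inn -0.5 v 19 u -29.6 Fsens 6.5 Fz 6.4 lat 2.8,-0.6 biasw 0.6 biasz -0.1 x 0.6291 {'green': (np.float64(9.8), 745.0), 'blue': (np.float64(11.8), 245.0), 'red': (np.float64(9.9), 502.5)}
zr 0.1638 end c [0.0378 0.0572] max 0.03781825417951752 u0 -0.030677535078443813 p0 0.020243619862340106
[[0, -1, 0], [0, -1, 1], [0, -1, 1], [0, 0, 1], [0, 0, 2], [0, 1, 3], [0, 1, 3], [0, 0, 4]]
```

Emit:
{"api": "send_rows", "payload": {"slide": [[0,-1,0],[0,-1,1],[0,-1,1],[0,0,1],[0,0,2],[0,1,3],[0,1,3],[0,0,4]], "roll": [0,0,0,0,0,0,0,0], "claw": [0,0,0,0,0,0,0,0]}}

```text
t: 15.8
eef_pos: [0.6292, -0.0103, 0.2304]
tool_rot: [0.0, 1.0, -0.007, 0.0]
contact_force: [1.8, -0.6, 3.8]
gripper_width: 0.294
grasp_force: 70.8
```

```bash
python3 plan.py -0.062 6.2 .5 .3 1
```

```text
t 15.80 c 24.2 inn -14.1 v 35 u -43.6 Fsens 7.2 Fz 6.8 lat 1.8,-0.6 biasw 0.9 biasz 0.1 x 0.6292 {'green': (np.float64(24.2), 727.5), 'blue': (np.float64(25.1), 645.5), 'red': (np.float64(23.6), 407.0)}
t 15.85 c 25.8 inn -0.4 v 36 u -44.7 Fsens 6.1 Fz 6.8 lat 3.2,-0.2 biasw 1.5 biasz -0.2 x 0.6291 {'green': (np.float64(25.8), 721.0), 'blue': (np.float64(26.6), 659.5), 'red': (np.float64(25.1), 400.5)}
zr 0.1637 end c [0.0628 0.0556] max 0.06282829842694579 u0 -0.0465734310177655 p0 0.022317165509650433
[[0, -2, 0], [0, -3, 0], [0, -4, 0], [0, -4, 0], [0, -6, 1], [0, -10, 1], [0, -15, 1], [0, -19, 1]]
```

Emit:
{"api": "send_rows", "payload": {"slide": [[0,-2,0],[0,-3,0],[0,-4,0],[0,-4,0],[0,-6,1],[0,-10,1],[0,-15,1],[0,-19,1]], "roll": [0,0,0,0,0,0,0,0], "claw": [0,0,0,0,0,0,0,0]}}

```text
t: 16.57
eef_pos: [0.6294, 0.01, 0.2294]
tool_rot: [-0.0, 1.0, -0.007, 0.0]
contact_force: [3.0, -0.5, 3.4]
gripper_width: 0.295
grasp_force: 70.6
```

```bash
python3 plan.py -0.064 6.2 .3 .3 1
```

```text
t 16.57 c 56.0 inn -7.5 v 44 u -55.1 Fsens 6.8 Fz 6.5 lat 3.0,-0.5 biasw 2.2 biasz 0.1 x 0.6294 {'green': (np.float64(56.0), 728.0), 'blue': (np.float64(56.1), 789.0), 'red': (np.float64(56.0), 308.5)}
t 16.62 c 58.2 inn -0.0 v 43 u -55.9 Fsens 6.0 Fz 6.5 lat 1.7,0.4 biasw 3.6 biasz 0.1 x 0.6294 {'green': (np.float64(58.2), 717.5), 'blue': (np.float64(58.3), 792.5), 'red': (np.float64(58.2), 307.5)}
zr 0.1635 end c [0.0819 0.0196] max 0.08190682332768039 u0 -0.05797266824444003 p0 0.021098274199950945
[[0, -3, 0], [0, -4, 0], [0, -5, 1], [0, -7, 1], [0, -10, 1], [0, -12, 1], [0, -15, 1], [0, -16, 1]]
```

Emit:
{"api": "send_rows", "payload": {"slide": [[0,-3,0],[0,-4,0],[0,-5,1],[0,-7,1],[0,-10,1],[0,-12,1],[0,-15,1],[0,-16,1]], "roll": [0,0,0,0,0,0,0,0], "claw": [0,0,0,0,0,0,0,0]}}

```text
t: 17.33
eef_pos: [0.6296, 0.026, 0.2284]
tool_rot: [-0.0, 1.0, -0.006, 0.0]
contact_force: [2.4, -1.3, 3.8]
gripper_width: 0.294
grasp_force: 70.6
```

```bash
python3 plan.py -0.064 6.2 .3 .3 1
```

```text
t 17.33 c 79.6 inn -2.6 v 16 u -62.5 Fsens 7.2 Fz 6.4 lat 2.4,-1.3 biasw 2.2 biasz 0.1 x 0.6296 {'green': (np.float64(79.6), 730.0), 'blue': (np.float64(79.6), 794.0), 'red': (np.float64(79.6), 307.0)}
t 17.38 c 80.1 inn -0.2 v 13 u -63.0 Fsens 6.8 Fz 6.4 lat 3.2,-0.3 biasw 2.4 biasz 0.1 x 0.6296 {'green': (np.float64(80.1), 726.5), 'blue': (np.float64(80.1), 790.0), 'red': (np.float64(80.0), 299.0)}
zr 0.1643 end c [0.0841 0.0012] max 0.08410982252000503 u0 -0.06363696915802891 p0 0.021936844550488416
[[0, -1, 0], [0, -1, -1], [0, -2, -1], [0, -2, -1], [0, -3, -1], [0, -3, -1], [0, -3, -1], [0, -3, -1]]
```

Emit:
{"api": "send_rows", "payload": {"slide": [[0,-1,0],[0,-1,-1],[0,-2,-1],[0,-2,-1],[0,-3,-1],[0,-3,-1],[0,-3,-1],[0,-3,-1]], "roll": [0,0,0,0,0,0,0,0], "claw": [0,0,0,0,0,0,0,0]}}

```text
t: 18.1
eef_pos: [0.6296, 0.0283, 0.2293]
tool_rot: [-0.0, 1.0, -0.007, 0.0]
contact_force: [4.0, -1.8, 2.1]
gripper_width: 0.292
grasp_force: 70.7
```

```bash
python3 plan.py -0.064 6.2 .3 .3 1
```

```text
t 18.10 c 80.9 inn -3.2 v -4 u -61.7 Fsens 5.5 Fz 6.4 lat 4.0,-1.8 biasw 1.5 biasz 0.0 x 0.6296 {'green': (np.float64(80.9), 729.0), 'blue': (np.float64(80.9), 789.0), 'red': (np.float64(81.0), 309.5)}
t 18.15 c 80.9 inn 0.1 v -2 u -61.7 Fsens 5.7 Fz 6.4 lat 3.8,-0.6 biasw 1.4 biasz -0.0 x 0.6296 {'green': (np.float64(80.9), 730.0), 'blue': (np.float64(80.9), 792.0), 'red': (np.float64(80.9), 308.0)}
zr 0.1633 end c [0.0819 0.0024] max 0.08187684062471974 u0 -0.0616514544251289 p0 0.020372136517576717
[[0, 1, 0], [0, 1, 0], [0, 2, 1], [0, 2, 1], [0, 2, 1], [0, 2, 1], [0, 2, 1], [0, 1, 1]]
```

Emit:
{"api": "send_rows", "payload": {"slide": [[0,1,0],[0,1,0],[0,2,1],[0,2,1],[0,2,1],[0,2,1],[0,2,1],[0,1,1]], "roll": [0,0,0,0,0,0,0,0], "claw": [0,0,0,0,0,0,0,0]}}

```text
t: 18.87
eef_pos: [0.6296, 0.0269, 0.2283]
tool_rot: [0.0, 1.0, -0.007, 0.0]
contact_force: [2.9, -2.1, 3.7]
gripper_width: 0.294
grasp_force: 70.7
```

```bash
python3 plan.py -0.063 6.2 .3 .3 1
```

```text
t 18.87 c 79.9 inn -2.0 v -1 u -62.0 Fsens 7.1 Fz 6.4 lat 2.9,-2.1 biasw 1.1 biasz 0.0 x 0.6296 {'green': (np.float64(79.9), 724.0), 'blue': (np.float64(79.9), 793.5), 'red': (np.float64(79.6), 307.5)}
t 18.92 c 79.8 inn -0.1 v -0 u -61.4 Fsens 6.3 Fz 6.4 lat 2.8,-1.4 biasw 1.6 biasz 0.1 x 0.6296 {'green': (np.float64(79.8), 728.0), 'blue': (np.float64(79.8), 796.0), 'red': (np.float64(79.8), 304.5)}
zr 0.1637 end c [0.0812 0.002 ] max 0.0812017004287538 u0 -0.061426812751573495 p0 0.021697524343495478
[[0, 0, 0], [0, 0, 0], [0, 1, -1], [0, 1, -1], [0, 1, -1], [0, 0, -1], [0, 0, -1], [0, 0, -1]]
```

Emit:
{"api": "send_rows", "payload": {"slide": [[0,0,0],[0,0,0],[0,1,-1],[0,1,-1],[0,1,-1],[0,0,-1],[0,0,-1],[0,0,-1]], "roll": [0,0,0,0,0,0,0,0], "claw": [0,0,0,0,0,0,0,0]}}

```text
t: 19.63
eef_pos: [0.6296, 0.0274, 0.2293]
tool_rot: [-0.0, 1.0, -0.007, 0.0]
contact_force: [2.4, -1.5, 3.0]
gripper_width: 0.297
grasp_force: 70.7
```

Emit:
{"api": "send_rows", "payload": {"slide": [[0,0,-20],[0,0,-50],[0,0,-80],[0,0,-110],[0,0,-125],[0,0,-130],[0,0,-130],[0,0,-130]], "roll": [0,0,0,0,0,0,0,0], "claw": [0,0,0,0,0,0,0,0]}}

```text
t: 20.3
eef_pos: [0.6281, 0.0273, 0.3568]
tool_rot: [0.0, 1.0, -0.007, -0.002]
contact_force: [0.4, 0.3, -4.8]
gripper_width: 0.297
grasp_force: 70.1
```

```bash
python3 m1.py
```

```text
20.3 c 0.03180730811905082 w 0.01825312850446928 x 0.628061454593642 z 0.35675273027400756 f [ 0.3683  0.2833 -4.816 ] {'green': (np.float64(31.8), 379.0), 'blue': (np.float64(33.6), 201.0), 'red': (np.float64(31.8), 357.5)} [ 0.0002  1.     -0.0065 -0.0025]
20.35 c 0.027109384270979045 w 0.018140246136084982 x 0.6280403363028699 z 0.3564252714440786 f [-0.2434  0.0868 -4.001 ] {'green': (np.float64(27.1), 373.0), 'blue': (np.float64(29.2), 72.5), 'red': (np.float64(27.0), 357.0)} [ 0.0002  1.     -0.0065 -0.0027]
20.4 c 0.02229150589229481 w 0.0180669762747767 x 0.6282141902607399 z 0.3565418639128798 f [ 0.19   -0.173  -4.0242] {'green': (np.float64(22.3), 373.5), 'red': (np.float64(22.2), 352.5)} [ 0.0002  1.     -0.0066 -0.0025]
```

Emit:
{"api": "send_rows", "payload": {"slide": [[0,0,0],[0,0,0],[0,0,0],[0,0,0],[0,0,0],[0,0,0],[0,0,0],[0,0,0]], "roll": [0,0,0,0,0,0,0,0], "claw": [0,0,0,0,0,0,0,0]}}

```text
t: 21.12
eef_pos: [0.6296, 0.0272, 0.3594]
tool_rot: [-0.0, 1.0, -0.007, 0.0]
contact_force: [0.6, -0.5, -3.3]
gripper_width: 0.294
grasp_force: 70.1
```

Emit:
{"api": "send_rows", "payload": {"slide": [[0,0,0],[0,0,0],[0,0,0],[0,0,0],[0,0,0],[0,0,0],[0,0,0],[0,0,0]], "roll": [0,0,0,0,0,0,0,0], "claw": [0,0,0,0,0,0,0,0]}}

```text
t: 21.78
eef_pos: [0.6296, 0.0272, 0.3593]
tool_rot: [0.0, 1.0, -0.007, 0.0]
contact_force: [0.7, 0.3, -3.7]
gripper_width: 0.296
grasp_force: 70.1
```

Emit:
{"api": "send_rows", "payload": {"slide": [[0,0,0],[0,0,0],[0,0,0],[0,0,0],[0,0,0],[0,0,0],[0,0,0],[0,0,0]], "roll": [0,0,0,0,0,0,0,0], "claw": [0,0,0,0,0,0,0,0]}}

```text
t: 22.45
eef_pos: [0.6296, 0.0272, 0.3593]
tool_rot: [0.0, 1.0, -0.007, -0.0]
contact_force: [-0.1, 1.0, -3.5]
gripper_width: 0.3
grasp_force: 70.1
```

Emit:
{"api": "send_rows", "payload": {"slide": [[0,0,0],[0,0,0],[0,0,0],[0,0,0],[0,0,0],[0,0,0],[0,0,0],[0,0,0]], "roll": [0,0,0,0,0,0,0,0], "claw": [0,0,0,0,0,0,0,0]}}

```text
t: 23.12
eef_pos: [0.6296, 0.0272, 0.3593]
tool_rot: [-0.0, 1.0, -0.007, 0.0]
contact_force: [-0.3, 0.5, -4.2]
gripper_width: 0.297
grasp_force: 70.1
```

Emit:
{"api": "send_rows", "payload": {"slide": [[0,0,0],[0,0,0],[0,0,0],[0,0,0],[0,0,0],[0,0,0],[0,0,0],[0,0,0]], "roll": [0,0,0,0,0,0,0,0], "claw": [0,0,0,0,0,0,0,0]}}

```text
t: 23.78
eef_pos: [0.6296, 0.0272, 0.3593]
tool_rot: [0.0, 1.0, -0.007, -0.0]
contact_force: [1.1, -0.0, -3.6]
gripper_width: 0.298
grasp_force: 70.1
```

Emit:
{"api": "send_rows", "payload": {"slide": [[0,0,0],[0,0,0],[0,0,0],[0,0,0],[0,0,0],[0,0,0],[0,0,0],[0,0,0]], "roll": [0,0,0,0,0,0,0,0], "claw": [0,0,0,0,0,0,0,0]}}

```text
t: 24.45
eef_pos: [0.6296, 0.0272, 0.3593]
tool_rot: [0.0, 1.0, -0.007, -0.0]
contact_force: [-0.7, 0.1, -3.3]
gripper_width: 0.295
grasp_force: 70.1
```

Emit:
{"api": "send_rows", "payload": {"slide": [[0,0,0],[0,0,0],[0,0,0],[0,0,0],[0,0,0],[0,0,0],[0,0,0],[0,0,0]], "roll": [0,0,0,0,0,0,0,0], "claw": [0,0,0,0,0,0,0,0]}}

```text
t: 25.12
eef_pos: [0.6296, 0.0272, 0.3593]
tool_rot: [0.0, 1.0, -0.007, 0.0]
contact_force: [-1.6, 0.8, -2.2]
gripper_width: 0.295
grasp_force: 70.1
```

Emit:
{"api": "send_rows", "payload": {"slide": [[0,0,0],[0,0,0],[0,0,0],[0,0,0],[0,0,0],[0,0,0],[0,0,0],[0,0,0]], "roll": [0,0,0,0,0,0,0,0], "claw": [0,0,0,0,0,0,0,0]}}

```text
t: 25.78
eef_pos: [0.6296, 0.0272, 0.3593]
tool_rot: [-0.0, 1.0, -0.007, -0.0]
contact_force: [0.2, 0.7, -3.8]
gripper_width: 0.294
grasp_force: 70.1
```

Emit:
{"api": "send_rows", "payload": {"slide": [[0,0,0],[0,0,0],[0,0,0],[0,0,0],[0,0,0],[0,0,0],[0,0,0],[0,0,0]], "roll": [0,0,0,0,0,0,0,0], "claw": [0,0,0,0,0,0,0,0]}}

```text
t: 26.45
eef_pos: [0.6296, 0.0272, 0.3593]
tool_rot: [0.0, 1.0, -0.007, 0.0]
contact_force: [0.5, -0.3, -4.6]
gripper_width: 0.293
grasp_force: 70.1
```

```bash
python3 m1.py; cp pics/w4.png pics/w5.png; cat log.txt
```

```text
26.45 c -0.004499772932191101 w 0.018205085750581627 x 0.6295787301620054 z 0.35932924423268775 f [ 0.4686 -0.3143 -4.5698] {'green': (np.float64(-4.4), 379.5), 'blue': (np.float64(-4.9), 350.0), 'red': (np.float64(-4.5), 355.5)} [ 0.      1.     -0.0067  0.    ]
26.5 c -0.004517431663762117 w 0.01822622198037894 x 0.6295774223867974 z 0.3593020511987921 f [-0.8846  0.4925 -3.2892] {'green': (np.float64(-4.4), 381.5), 'blue': (np.float64(-5.0), 342.0), 'red': (np.float64(-4.5), 359.0)} [-0.      1.     -0.0067  0.    ]
26.55 c -0.0044723518278565605 w 0.018205337294539332 x 0.6295898023729121 z 0.35930126964655806 f [ 0.8334  0.1362 -3.4271] {'green': (np.float64(-4.4), 381.0), 'blue': (np.float64(-4.8), 358.5), 'red': (np.float64(-4.5), 356.5)} [ 0.      1.     -0.0067  0.    ]
5.2167 0.00030711212720833415 0.05536342125252856 -0.39876994507803065
5.9833 -0.011307861626504148 -0.009294571773730706 5.935899975224432
6.75 -0.07583286500615577 -0.024579443607428017 5.960926749085184
7.5167 -0.08738496790221337 -0.019750200235366486 6.270999120906753
8.2833 -0.08476085597557159 -0.04090
[... 202 characters left out ...]
6632029103918 6.075631358643773
12.0167 0.009844613809754002 0.0068501299597987135 6.31800573169362
12.7833 0.00927402595205612 0.006521557810728629 6.755748212684381
13.55 0.008982826239296207 -0.008800110523301354 6.566271371221388
14.3167 0.005925436875231773 -0.020022568367683142 6.487161255019665
15.0833 0.009850589413466428 -0.019433682017483855 5.654445395973704
15.85 0.025809915581459897 0.0003651288417644491 6.677651611546811
16.6167 0.058221927189675414 0.017743097852132794 6.38960468464476
17.3833 0.080132946836877 0.0200994860029403 7.002753064173285
18.15 0.08091271935702543 0.017856813421915724 5.647529934900589
18.9167 0.07983000444952046 0.018185058137789117 6.653562111694358
```

View pics/w5.png

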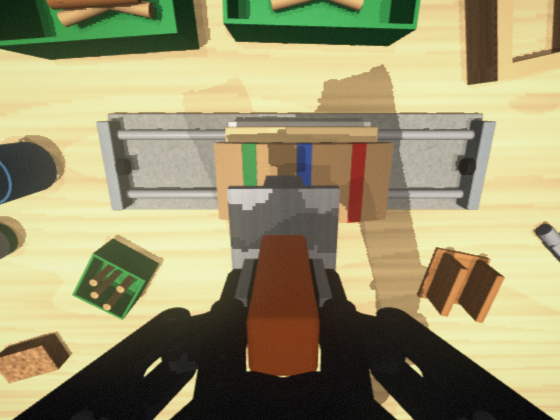

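The picture shows the board at rest mid-way on the rails, with blue at column 304, the roller held upright above it, and nothing else disturbed.

```bash
python3 -c "
from station import bot
print(bot.hand_in())"
```

```text
the job is handed in; nothing more can be done
None
```

I rolled green, blue and red in order without lifting, at sensor readings of about 5 to 7 N (noise about 1 N). Each stripe got 2.5 s or more, though on blue the wheel was near the stripe's edge at first and the clean stretch was only just over 2.5 s. The carriage stayed within about 90 mm of mid, the roller was lifted about 100 mm clear, the carriage came to rest about 5 mm from the middle, and the job was handed in at about 26.6 s with the roller still held up.

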